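# Hang the furnace door's hinge leaf on its pin and hold it square

### The arm

A 7-joint arm with a two-finger parallel gripper is mounted at the origin on the work surface. World frame = base frame: x ahead of the robot, y to its left, z up, the work surface at z = 0. Lengths are in mm, angles in rad, forces in N, time in s.
With the tool pointing down it reaches from about 425 to 925 mm from the base axis. Payload 6.8 kg.
Tool frame: the origin (TCP) lies between the finger pads; the fingertips stand ctrl.tcp_to_tips ahead of it and the grasp point (between the pads) lies 6 mm ahead of it (ctrl.tcp_to_tips is the distance from the TCP to the fingertips, in mm); z points along the fingers, y is the line along which they close (so a half turn about z gives the same grasp; the last joint's range is limited). The gripper opens to 85 mm and grips with 20 to 120 N. Pads are 22 mm wide; open, the fingers measure 114 mm over their backs; the gripper's body (76 mm by 85 mm) begins 54 mm behind the grasp point. The pads swing forward as they close: fully open they stand 13 mm farther back than shut.
Start: joints at [1.075, 0.477, 0.022, 1.555, -0.011, 1.109, -0.083], TCP at [255.263, -624.89, 256.308] pointing down, gripper open.
Joint ranges: [-2.96, 2.96], [-0.34, 2.1], [-1.41, 1.46], [0.24, 2.44], [-1.37, 4.51], [0.17, 1.92], [-2.96, 2.96]. Speed limits (rad/s): [2.39, 2.39, 3.14, 3.14, 3.14, 3.14, 3.14].

### API

Orientations are given as a unit quaternion [x, y, z, w].
In Python, from bench import ctrl, viewer, ticket gives the robot as it stands. The module is installed in compiled form; this text tells all that it offers.
- The arm moves only by the shell command python3 -m pendant 'ROWS' [FORCE]. ROWS is JSON, a list of rows, each a list of 5 numbers: the closure, from 0 (fully open) to 1 (shut), then the shift along the tool's x, y, z in m, then the turn about the tool's z in units of 10 degrees (1.0 is 10 degrees). In form: [[claw, x, y, z, roll], ...]. A call has 1 to 20 rows; each row shifts and turns the commanded pose from where the row before left it, along the tool's axes as they then stand; what a row does not reach is not made up. A row lasts 1/8 s, in which the tool goes at most 62.5 mm and 10.7 degrees, less where a joint would pass 70% of its speed; a pose out of reach is approached as far as the arm can. A call is refused whole if a number of a shift passes 0.0625 or a number of a turn 1, either way. A call with a gripper value outside its range is refused whole. The fingers move at their own pace and stop on an object; FORCE is the grip in N (left out, the last holds). Time passes only in rows, so rows that do not move let the fingers close. It gives the time, the measured TCP pose, the force, the opening and the grip force at its end, in the units of the state.
- ctrl.observe(): the state, without advancing time (a new reading comes with each control period).
- viewer.get_image(name): name is "scene" or "side" or "wrist"; returns (picture, depth): 420x560x3 uint8, red, green, blue; 420x560 float32, mm along the optical axis (not along the pixel's ray), 0 where there is no reading.
- viewer.camera_model(name): a dict with "fx", "fy", "cx", "cy" (pixels), "rvec" (rotation vector, rad) and "tvec" (3), from world to camera coordinates, as OpenCV has them. Camera axes: x right, y down, z forward; pixel columns grow to the right and rows downward; lengths in mm; the calibration is good to about 2 mm. A picture is of the moment at which its call begins: read the wrist's pose just before it. camera_model takes no time and is no camera call; for the wrist camera it gives the pose at the moment of the call.
- ticket.hand_in(): hands the job in; it is judged then, once.
The state is a dict: "time_s": time; "qpos": joint angles; "joint_velocities": joint speeds; "tau": joint torques, N m; "ee_pos": TCP position; "orientation": TCP orientation; "contact_force": force on the tool from outside, world axes, zero at the start; "wrist_torque": the same for the moment, N m; "grip_width": finger opening in mm; "finger_force": force on a finger pad.
Only numpy, scipy, OpenCV 4.12 (cv2) and the standard library are available. Lean on these libraries where they do the work, as an engineer would, in place of code of your own. Each camera call takes 0.05 s, during which the arm holds its last target. There are 200 camera calls.

### The job

Put the furnace door's lift-off hinge together: slip the orange spacer collar over the upright pin of the hinge leaf on the jamb block, right down onto its knuckle, and let go of it; then lower the loose brass leaf's knuckle over the same pin until it sits on the collar, the leaf upright and opened out flat, in line with the fixed leaf and pointing away from the jamb block. Finish while still holding the leaf there in the gripper, for a colleague to fasten the door to it, and leave the other things on the bench where they are.

Things in the scene. Friction and masses are not known exactly. Their poses are not given: they have to be found in the camera images.
- jamb: Fixed hinge half on a steel base plate: brass leaf 10 mm thick, grey jamb block beside it, brass knuckle 22 mm across, upright steel pin. Nothing but the pin is higher than 55 mm. Origin on the pin's axis at bench height, z up; leaf (centred on y = 0, to x = -70 mm), block (y 5 to 43, x -75 to -11 mm) lie on its -x side; base plate x -87 to 23, y -25 to 55 mm, 10 mm high.
- seat (a point): Point on the pin's axis on top of the fixed knuckle, 55 mm above the bench, where the collar has to rest. The pin, 9 mm across, stands 36 mm up from here; its top 10 mm taper to 3 mm across. Same axes as jamb.
- collar: Loose orange plastic spacer collar: 26 mm outside, 12 mm hole, 10 mm high, about 30 g, lying flat on the bench. Origin at the centre of its underside, z along the hole.
- leaf: Loose brass hinge leaf, about 280 g, standing upright on the bench: knuckle tube 22 mm across, 40 mm high, 12 mm hole right through along z; plate 10 mm thick (y), 40 mm high, reaching along +x to x = 70 mm. Origin on the hole's axis at the underside. Easily pinched from above across the plate at x = 35 mm. Assembled, its +x points the way of jamb's +x.
- leaf_end (a point): Bottom of the loose leaf's plate at its free end, 70 mm along +x from leaf's origin. Same axes as leaf.
- screwdriver: red screwdriver lying flat, about 200 mm long, origin at its underside. Bystander: leave it alone.
- wrench: steel wrench lying flat, origin at its underside. Bystander: leave it alone.
- oil: white oil bottle, 44 mm across, 100 mm tall, origin under its centre. Bystander: leave it alone.
- jar: amber glass jar, 60 mm across, 60 mm tall, origin under its centre. Bystander: leave it alone.
- tray: white parts tray, 110 x 160 x 30 mm, origin under its centre. Bystander: leave it alone.
- cup: blue cup, 70 mm across, 80 mm tall, origin under its centre. Bystander: leave it alone.
- brush: bench brush lying flat, origin at its underside. Bystander: leave it alone.

How it is judged:
By the outcome, as a careful person would: the job done as asked, in the order asked, and still so for the second after the job is handed in, while the arm keeps its last pose, push and grip.
It also fails if it takes over 48 s, if anything falls off the work surface, if the arm or the gripper's body presses on something with over 40 N, if the wrist force passes 120 N, or if a joint passes its speed limit or range.

## Working session

There is one attempt and no reset: what is moved stays moved. The work goes in short steps, Python scripts to look and compute and a shell command to move; the robot and the scene stay as the last step left them, time stands still between calls to the robot, and variables do not carry over. Pictures are saved under pics/ and viewed, at most 10 in all, crops included, and the job is handed in when it is done.

```bash
mkdir -p pics
cat > h.py <<'E'
import numpy as np, cv2
from bench import ctrl, viewer, ticket
def cam(n):
    m=viewer.camera_model(n); R=cv2.Rodrigues(np.array(m["rvec"],float))[0]; return m,R,np.array(m["tvec"],float).ravel()
def shot(n,save=None):
    c=cam(n); p,d=viewer.get_image(n)
    if save: cv2.imwrite("pics/"+save,p[...,::-1])
    return p,d,c
def cloud(d,c):
    m,R,t=c; v,u=np.mgrid[:d.shape[0],:d.shape[1]]
    P=np.dstack([(u-m["cx"])/m["fx"]*d,(v-m["cy"])/m["fy"]*d,d])
    return (P-t)@R
def ray(px,c,z):
    m,R,t=c; px=np.atleast_2d(px).astype(float)
    r=np.c_[(px[:,0]-m["cx"])/m["fx"],(px[:,1]-m["cy"])/m["fy"],np.ones(len(px))]@R
    o=-R.T@t; return o+r*((z-o[2])/r[:,2])[:,None]
E
python3 - <<'E'
from h import *
for n in ("scene","side","wrist"):
    p,d,c=shot(n,n+"0.png"); print(n,(-c[1].T@c[2]).round(), c[0]["fx"])
s=ctrl.observe(); print(s, ctrl.tcp_to_tips)
a=[cv2.imread(f"pics/{n}0.png") for n in("scene","side")]
E
```

```text
scene [1380. -627. 1185.] 511.61990729834434
side [492. 879. 936.] 520.0918378982676
wrist [ 322. -597.  372.] 351.833462864286
{'time_s': 0.15, 'qpos': array([ 1.07491199,  0.47768066,  0.02237147,  1.55621646, -0.01149363,
        1.10928441, -0.08313163]), 'joint_velocities': array([ 0.00056854, -0.00140766,  0.00049522, -0.00278849,  0.00024706,
       -0.00128656, -0.00086025]), 'tau': array([ 3.22215594e-03, -5.96924579e+01,  1.61028944e+00, -2.81489217e+01,
        1.26555300e-02,  6.54380943e-03,  1.81201460e-05]), 'ee_pos': array([ 255.06654219, -624.50158134,  255.50560723]), 'orientation': array([ 9.81264642e-01,  1.92663357e-01, -1.99833567e-04, -7.02276281e-04]), 'contact_force': array([0.14218971, 0.0387571 , 0.42558348]), 'wrist_torque': array([ 0.02665545, -0.01519101,  0.01778029]), 'finger_force': 0.0, 'grip_width': 85.33695917730677} 25.0
```

View pics/scene0.png

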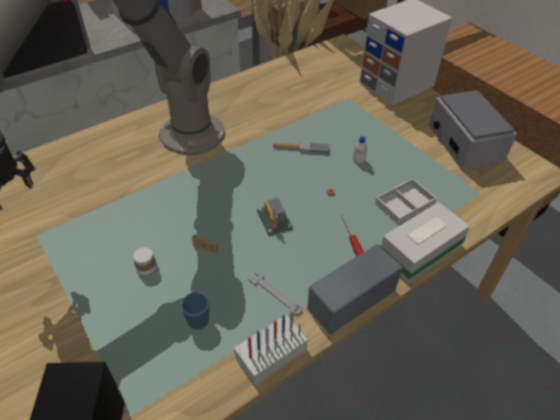

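View pics/side0.png

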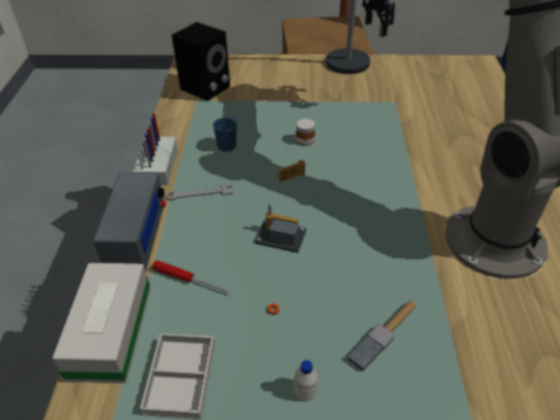

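The scene view shows the collar at (331,191), the jamb at (274,215) and the leaf at (205,243). In the side view they are at (273,309), (281,230) and (291,171). Next I measure coarse positions.

```bash
python3 - <<'E'
from h import *
for n,boxes in (("scene",{"collar":(320,180,342,202),"jamb":(252,190,300,238),"leaf":(185,228,225,258)}),("side",{"collar":(260,298,288,320),"jamb":(248,198,312,252),"leaf":(270,155,312,186)})):
    p,d,c=shot(n); X=cloud(d,c); hsv=cv2.cvtColor(p,cv2.COLOR_RGB2HSV)
    for k,(a,b,e,f) in boxes.items():
        h=hsv[b:f,a:e]; m=(h[...,0]<24)&(h[...,1]>130)&(h[...,2]>70)
        Q=X[b:f,a:e][m]; print(n,k,m.sum(),np.median(h[m],0),Q.mean(0).round(1),np.percentile(Q,[3,97],axis=0).round(0).tolist())
        uv=np.argwhere(m)[:,::-1]+[a,b]; print("   rayplane mean", ray(uv.mean(0),c,10 if k=="collar" else 40 if k=="leaf" else 50).round(1))
E
python3 -c "
from h import *
from scipy.spatial.transform import Rotation as R
s=ctrl.observe();print(R.from_quat(s['orientation']).as_matrix().round(3)); c=cam('wrist'); print(c[1].round(3))"
```

```text
scene collar 31 [ 10. 162. 136.] [534.5 213.4   5.2] [[523.0, 203.0, -4.0], [547.0, 224.0, 12.0]]
   rayplane mean [[538.  209.9  10. ]]
scene jamb 34 [ 19. 135. 143.] [516.8 -20.8  50.3] [[492.0, -34.0, 39.0], [550.0, -13.0, 56.0]]
   rayplane mean [[516.7 -20.7  50. ]]
[[ 0.926  0.378 -0.   ]
 [ 0.378 -0.926  0.001]
 [-0.    -0.001 -1.   ]]
[[ 0.379 -0.925 -0.002]
 [-0.888 -0.364  0.279]
 [-0.259 -0.104 -0.96 ]]
  return _methods._mean(a, axis=axis, dtype=dtype,
  ret = um.true_divide(
<stdin>:6: RuntimeWarning: Mean of empty slice.
Traceback (most recent call last):
IndexError: index -1 is out of bounds for axis 0 with size 0
```

View pics/wrist0.png

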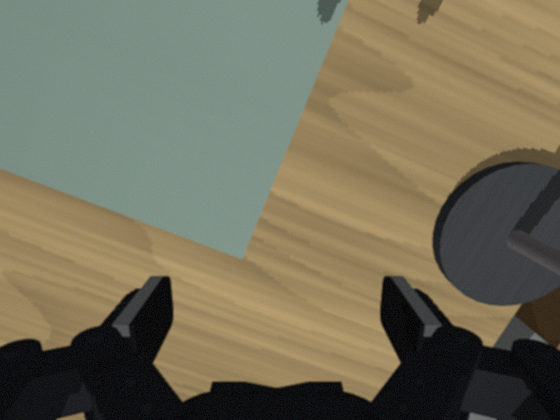

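The wrist view shows only the mat corner and the open fingers at the bottom, so tool -x points down the image.

```bash
cat >> h.py <<'E'
from scipy.spatial.transform import Rotation as Ro
def go(x,y,z,yaw=None):
    s=ctrl.observe(); M=Ro.from_quat(s['orientation']).as_matrix(); p=s['ee_pos']
    print("tool shift mm",(M.T@(np.array([x,y,z])-p)).round(1),"yaw now",np.degrees(np.arctan2(M[1,0],M[0,0])).round(2),"t",s['time_s'],"tilt",M[:,2].round(4))
E
python3 - <<'E'
from h import *
for n,q in (("scene",[[205,243],[190,238],[218,250],[270,203],[331,191]]),("side",[[291,171],[270,205],[273,309]])):
    print(n,ray(q,cam(n),40).round(0).tolist())
go(440,-200,300); go(440,-130,300)
E
```

```text
scene [[512.0, -240.0, 40.0], [471.0, -266.0, 40.0], [555.0, -223.0, 40.0], [490.0, 3.0, 40.0], [558.0, 192.0, 40.0]]
side [[499.0, -208.0, 40.0], [550.0, -73.0, 40.0], [531.0, 242.0, 40.0]]
tool shift mm [ 331.7 -323.2  -44. ] yaw now 22.22 t 0.2 tilt [-5.e-04  1.e-03 -1.e+00]
tool shift mm [ 358.1 -388.   -43.9] yaw now 22.22 t 0.2 tilt [-5.e-04  1.e-03 -1.e+00]
```

```bash
python3 -m pendant '[[0,0.0445,-0.0363,-0.0035,0],[0,0.0445,-0.0363,-0.0035,0],[0,0.0445,-0.0363,-0.0035,0],[0,0.0445,-0.0363,-0.0035,0],[0,0.0445,-0.0363,-0.0035,0],[0,0.0445,-0.0363,-0.0035,0],[0,0.0445,-0.0363,-0.0035,0],[0,0.0445,-0.0363,-0.0035,0],[0,0.0445,-0.0363,-0.0035,0],[0,0.0445,-0.0363,-0.0035,0],[0,0,0,0,0],[0,0,0,0,0]]'
python3 - <<'E'
from h import *
p,d,c=shot("wrist","w1.png"); go(536,212,200); print((-c[1].T@c[2]).round(1))
np.savez("w1.npz",p=p,d=d,R=c[1],t=c[2])
E
```

```text
time_s: 1.7
ee_pos: [529.6, -121.1, 291.0]
orientation: [0.981, 0.193, -0.0, 0.0]
contact_force: [0.2, -0.7, -0.5]
grip_width: 85.4
finger_force: 0.0
tool shift mm [ 132.  -306.9   90.8] yaw now 22.12 t 1.75 tilt [-9.e-04 -6.e-04 -1.e+00]
[596.4 -93.4 407.7]
```

View pics/w1.png

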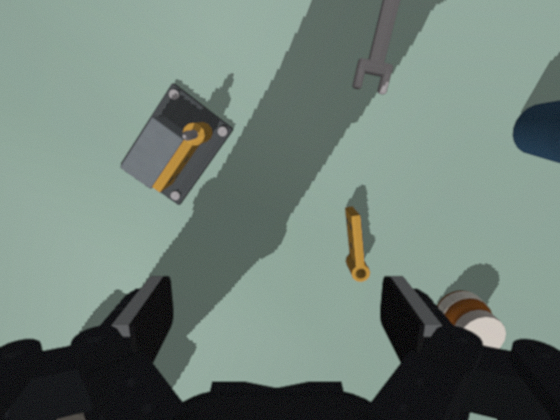

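The wrist view shows the jamb knuckle at (195,132) with its leaf running to (160,187). The loose leaf's knuckle is at (361,271) and its free end at (351,210).

```bash
cat >> h.py <<'E'
def brass(p,d,c,box,zt):
    "top-face brass pixels -> axis line: hole-end point estimate and yaw (min-area rect of ray-cast contour at zt)"
    a,b,e,f=box; hsv=cv2.cvtColor(p,cv2.COLOR_RGB2HSV)[b:f,a:e]
    m=((hsv[...,0]>12)&(hsv[...,0]<28)&(hsv[...,1]>110)&(hsv[...,2]>110)).astype(np.uint8)
    uv=np.argwhere(m)[:,::-1]+[a,b]; P=ray(uv,c,zt)[:,:2]; X=cloud(d,c)[b:f,a:e][m>0]
    mu=P.mean(0); w,V=np.linalg.eigh(np.cov((P-mu).T)); ax=V[:,1]
    s=(P-mu)@ax; l=(P-mu)@V[:,0]
    print("n",len(P),"mean",mu.round(1),"yaw",np.degrees(np.arctan2(ax[1],ax[0])).round(1),"ends",(mu+ax*s.min()).round(1),(mu+ax*s.max()).round(1),"len",np.ptp(s).round(1),"wid",np.ptp(l).round(1),"zdepth",np.percentile(X[:,2],[10,50,90]).round(1))
E
python3 - <<'E'
from h import *
z=np.load("w1.npz");c=(viewer.camera_model("wrist"),z["R"],z["t"])
brass(z["p"],z["d"],c,(140,110,220,200),55)
brass(z["p"],z["d"],c,(335,195,378,285),40)
print(ray([[195,132]],c,55),ray([[361,272],[351,210]],c,40))
E
```

```text
n 867 mean [523.6 -18.6] yaw 164.0 ends [559.1 -28.8] [482.8  -6.9] len 79.4 wid 22.1 zdepth [52.8 54.  55. ]
n 667 mean [ 498.4 -231.9] yaw -149.1 ends [ 532.5 -211.5] [ 464.7 -252. ] len 79.1 wid 20.4 zdepth [37.1 38.7 39.7]
[[551.64531659 -25.89437859  55.        ]] [[ 474.06890735 -247.62644439   40.        ]
 [ 535.77269863 -205.34290018   40.        ]]
```

```bash
python3 -m pendant '[[0,0.019,-0.044,0.01,0],[0,0.019,-0.044,0.02,0],[0,0.019,-0.044,0.02,0],[0,0.019,-0.044,0.02,0],[0.3,0.019,-0.044,0.025,0],[0.5,0.019,-0.044,0.03,0],[0.5,0.018,-0.043,0.025,0],[0.5,0,0,0,0],[0.5,0,0,0,0]]'
python3 - <<'E'
from h import *
p,d,c=shot("wrist","w2.png"); go(536,212,140)
hsv=cv2.cvtColor(p,cv2.COLOR_RGB2HSV); m=((hsv[...,0]<14)&(hsv[...,1]>150)&(hsv[...,2]>90)).astype(np.uint8)
n,l,st,ce=cv2.connectedComponentsWithStats(m); i=1+st[1:,4].argmax(); print(st[i],ce[i])
cs,_=cv2.findContours((l==i).astype(np.uint8),cv2.RETR_EXTERNAL,cv2.CHAIN_APPROX_NONE); print(cv2.fitEllipse(cs[0]))
print(ray(ce[i],c,10),ray(ce[i],c,5)); Q=cloud(d,c)[l==i]; print(np.percentile(Q,[3,50,97],axis=0).round(1))
E
```

```text
time_s: 2.88
ee_pos: [536.6, 211.5, 141.2]
orientation: [0.981, 0.192, -0.0, 0.001]
contact_force: [0.4, 0.1, -0.6]
grip_width: 42.5
finger_force: 0.0
tool shift mm [-0.5 -1.2  1.6] yaw now 22.03 t 2.925 tilt [ 6.0e-04 -1.3e-03 -1.0e+00]
[252 202  33  33 670] [267.86716418 217.88358209]
((267.87908935546875, 217.92051696777344), (31.991233825683594, 32.446327209472656), 40.44266128540039)
[[534.09139202 217.36604531  10.        ]] [[532.69313999 216.92875043   5.        ]]
[[522.4 206.4   6.7]
 [533.9 217.3   8.7]
 [544.7 228.   10.1]]
```

View pics/w2.png

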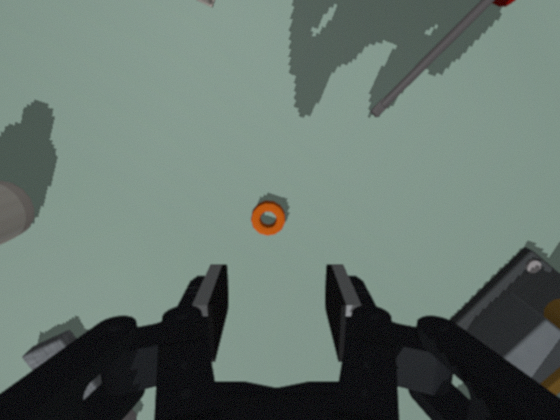

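The wrist view shows the collar at (268,218) and the finger tips at cols 228/328. I go down over the collar.

```bash
python3 -m pendant '[[0.5,0,-0.0063,0.03,0],[0.5,0,0,0.04,0],[0.5,0,0,0.03,0],[0.5,0,0,0.006,0],[0.5,0,0,0,0]]'
python3 - <<'E'
from h import *
p,d,c=shot("wrist","w3.png"); go(534,217.2,28)
hsv=cv2.cvtColor(p,cv2.COLOR_RGB2HSV); m=((hsv[...,0]<14)&(hsv[...,1]>150)&(hsv[...,2]>90)).astype(np.uint8)
n,l,st,ce=cv2.connectedComponentsWithStats(m); i=1+st[1:,4].argmax(); print(st[i],ce[i])
X=cloud(d,c); Q=X[l==i]; print(np.percentile(Q,[3,50,97],axis=0).round(1))
g=(hsv[...,2]<60); F=X[g&(d>0)]; print("lowest dark",np.percentile(F[:,2],[0.5,2,5]).round(1))
E
```

```text
time_s: 3.55
ee_pos: [534.6, 218.4, 36.2]
orientation: [0.981, 0.192, 0.001, 0.0]
contact_force: [0.1, 0.6, 0.5]
grip_width: 42.9
finger_force: 0.0
tool shift mm [-1.5  1.3  8.7] yaw now 22.14 t 3.6 tilt [ 2.e-03  5.e-04 -1.e+00]
[ 252  255   54   56 2004] [278.60878244 283.02944112]
[[522.5 206.7   3. ]
 [534.4 217.5   8.6]
 [545.1 228.3   9.9]]
lowest dark [20.7 29.4 43. ]
```

View pics/w3.png

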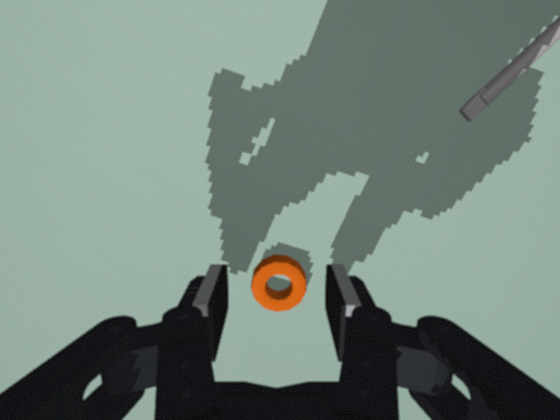

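The collar is centred between the fingers at (279,283). I lower the last 14 mm and grip.

```bash
python3 -m pendant '[[0.5,-0.001,0.001,0.007,0],[0.5,0,0,0.007,0],[0.6,0,0,0,0],[0.8,0,0,0,0],[0.9,0,0,0,0],[0.9,0,0,0,0],[0.9,0,0,0,0]]' 40; python3 -c "
from h import *
go(549,-26,130)"
```

```text
time_s: 4.47
ee_pos: [535.7, 219.8, 25.0]
orientation: [0.981, 0.193, 0.003, -0.001]
contact_force: [-4.2, -3.0, 29.1]
grip_width: 24.0
finger_force: 43.1
tool shift mm [ -80.   232.5 -105.4] yaw now 22.22 t 4.475 tilt [ 0.0059  0.0023 -1.    ]
```

```bash
python3 -m pendant '[[0.9,0,0,-0.01,0],[0.9,0,0,-0.05,0],[0.9,0,0,-0.05,0],[0.9,-0.026,0.0466,0,0],[0.9,-0.026,0.0466,0,0],[0.9,-0.026,0.0466,0,0],[0.9,-0.026,0.0466,0,0],[0.9,-0.026,0.0466,0,0],[0.9,0,0,0,0],[0.9,0,0,0,0],[0.9,0,0,0,0]]'
python3 - <<'E'
from h import *
p,d,c=shot("wrist","w4.png"); np.savez("w4.npz",p=p,d=d,R=c[1],t=c[2]); print(ctrl.observe()['ee_pos'],ctrl.observe()['grip_width']); go(549,-26,130)
hsv=cv2.cvtColor(p,cv2.COLOR_RGB2HSV); m=((hsv[...,0]<11)&(hsv[...,1]>150)&(hsv[...,2]>60)).astype(np.uint8)
n,l,st,ce=cv2.connectedComponentsWithStats(m); i=1+st[1:,4].argmax(); print(st[i],ce[i])
X=cloud(d,c); Q=X[l==i]; print(np.percentile(Q,[3,50,97],axis=0).round(1))
E
```

```text
time_s: 5.85
ee_pos: [501.1, -45.2, 131.3]
orientation: [0.981, 0.194, 0.0, -0.0]
contact_force: [0.3, -0.6, -0.8]
grip_width: 23.6
finger_force: 39.4
[501.10757279 -45.18859276 131.32286992] 23.795199542829536
tool shift mm [51.6  0.5  1.3] yaw now 22.37 t 5.9 tilt [ 1.e-04  5.e-04 -1.e+00]
[305 300   1   8   8] [305.  303.5]
[[501.2 -57.8 116.1]
 [502.7 -57.1 116.8]
 [503.7 -56.7 118. ]]
```

View pics/w4.png

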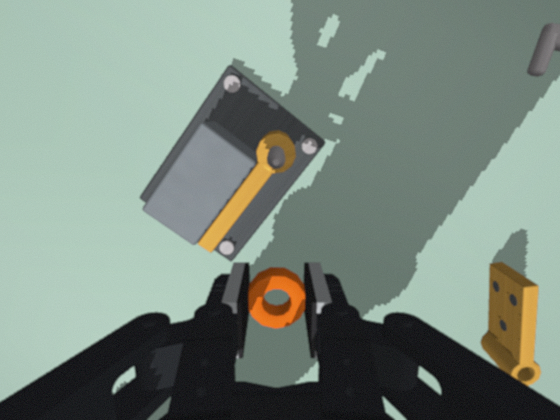

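The collar is held with its hole at about (277,298). The pin in the jamb knuckle is at (277,155), and the loose leaf's knuckle is at (527,372).

Run:
```python
from h import *
z=np.load("w4.npz");p,d=z["p"],z["d"];c=(viewer.camera_model("wrist"),z["R"],z["t"])
hsv=cv2.cvtColor(p,cv2.COLOR_RGB2HSV)
m=np.zeros(hsv.shape[:2],np.uint8); h=hsv[265:330,245:308]; m[265:330,245:308]=(h[...,1]>140)&(h[...,0]<16)
cs,hi=cv2.findContours(m,cv2.RETR_CCOMP,cv2.CHAIN_APPROX_NONE)
for q,hh in zip(cs,hi[0]):
    if len(q)>20: print("collar",hh[3],cv2.minEnclosingCircle(q),cv2.boundingRect(q),ray([cv2.minEnclosingCircle(q)[0]],c,116).round(1))
# knuckle + pin
b=np.zeros_like(m); h=hsv[125:180,250:300]; b[125:180,250:300]=(h[...,1]>110)&(h[...,0]>12)&(h[...,0]<28)
cs,hi=cv2.findContours(b,cv2.RETR_CCOMP,cv2.CHAIN_APPROX_NONE)
for q,hh in zip(cs,hi[0]):
    if len(q)>10: print("brass",hh[3],cv2.boundingRect(q),cv2.minEnclosingCircle(q))
dk=np.argwhere((hsv[130:175,255:297,1]<90))[:,::-1]+[255,130]
g=np.zeros_like(m); g[dk[:,1],dk[:,0]]=1
X=cloud(d,c); P=X[138:176,262:294]; hi_=P[P[...,2]>62]; print("pin depth pts",len(hi_),np.percentile(hi_,[5,50,95],axis=0).round(1) if len(hi_) else 0)
top=P[P[...,2]>80]; print("top",len(top),top.mean(0).round(1) if len(top) else 0)
K=X[125:180,250:300]; kk=(abs(K[...,2]-55)<2.5)&(b[125:180,250:300]>0)
q=np.argwhere(kk)[:,::-1].astype(np.int32)+[250,125]; 
up=q[q[:,1]<=160]; print("knuckle top enclosing (upper part)",cv2.minEnclosingCircle(up.astype(np.float32)))
cc,r=cv2.minEnclosingCircle(up.astype(np.float32)); print(ray([cc],c,55).round(1))
brass(p,d,c,(190,125,300,255),55)
brass(p,d,c,(520,355,545,385),40)
cv2.imwrite("pics/c4.png",cv2.resize(np.hstack([p[120:185,240:310],p[262:327,242:312]])[...,::-1],None,fx=5,fy=5,interpolation=cv2.INTER_NEAREST))
```

```text
collar -1 ((276.06622314453125, 297.6373596191406), 31.085039138793945) (247, 268, 60, 60) [[500.  -45.1 116. ]]
collar 0 ((276.4259338378906, 297.0), 13.574182510375977) (263, 288, 28, 19) [[500.4 -45.2 116. ]]
brass -1 (250, 130, 46, 50) ((267.5, 156.0), 28.90079116821289)
brass 0 (266, 145, 21, 25) ((275.5, 156.875), 12.380149841308594)
pin depth pts 323 [[546.3 -27.9  68.8]
 [550.6 -24.1  83.8]
 [553.6 -20.7  90.4]]
top 267 [550.2 -24.3  87.7]
knuckle top enclosing (upper part) ((275.87689208984375, 152.23638916015625), 19.490018844604492)
[[549.9 -24.3  55. ]]
n 2667 mean [525.  -17.5] yaw 165.7 ends [560.2 -26.4] [482.7  -6.7] len 79.9 wid 21.5 zdepth [53.1 54.  54.8]
n 374 mean [ 478.  -246.4] yaw 46.7 ends [ 468.9 -256.1] [ 487.2 -236.7] len 26.7 wid 14.4 zdepth [37.3 38.6 39.5]
```

View pics/c4.png

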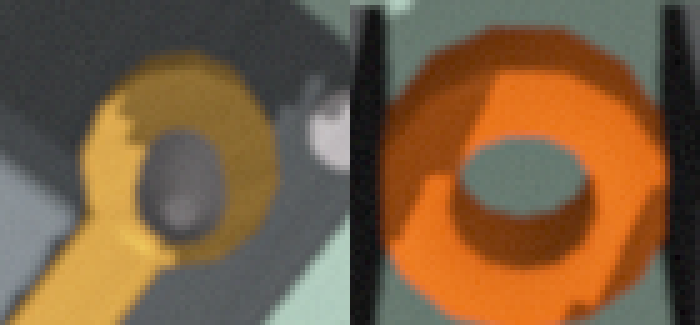

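The crop shows the pin tip at (276.6,161) and the collar's top hole rim centred at (277,302).

Run:
```python
from h import *
z=np.load("w4.npz");c=(viewer.camera_model("wrist"),z["R"],z["t"])
a=ray([[276.6,161]],c,91)[0];k=ray([[276,153.5]],c,55)[0];
h=ray([[277,302.3]],c,116)[0]; print(a,k,h); M=Ro.from_quat(ctrl.observe()['orientation']).as_matrix()
for q in(a,k): print((M.T@(q-h)).round(1))
print(k-ctrl.observe()['ee_pos'], ctrl.observe()['ee_pos'])
```

```text
[549.81206332 -24.81217482  91.        ] [549.32246635 -24.64477991  55.        ] [498.15209174 -46.33101853 116.        ]
[56.  -0.2 25. ]
[55.6 -0.6 61. ]
[ 48.21489355  20.54381285 -76.32286992] [501.10757279 -45.18859276 131.32286992]
```

```bash
python3 -m pendant '[[0.9,0.028,-0.0002,0,0],[0.9,0.0278,-0.0002,0,0],[0.9,0,0,0,0],[0.9,0,0,0.01,0],[0.9,0,0,0.006,0],[0.9,0,0,0.006,0],[0.9,0,0,0.003,0],[0.9,0,0,0,0]]'
python3 - <<'E'
from h import *
p,d,c=shot("wrist","w5.png"); s=ctrl.observe(); print(s['ee_pos'],s['contact_force'])
E
```

```text
time_s: 6.9
ee_pos: [552.3, -25.3, 106.1]
orientation: [0.981, 0.193, -0.0, -0.0]
contact_force: [0.7, -0.1, -0.3]
grip_width: 24.2
finger_force: 39.4
[552.36011182 -25.284793   106.29181459] [-0.07536659  0.78659869 -0.41266703]
```

View pics/w5.png

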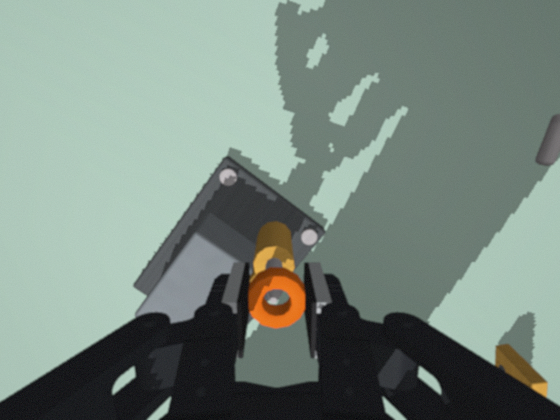

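The pin tip shows inside the collar hole at (276,297), with no contact force. I lower it to the seat.

```bash
python3 -m pendant '[[0.9,0,0,0.006,0],[0.9,0,0,0.006,0],[0.9,0,0,0.006,0],[0.9,0,0,0.004,0],[0.9,0,0,0.002,0],[0.9,0,0,0,0]]'; python3 -c "
from h import *
go(549,-25,80)
print(ctrl.observe()['wrist_torque'])"
```

```text
time_s: 7.7
ee_pos: [552.4, -25.2, 82.1]
orientation: [0.981, 0.193, 0.0, -0.0]
contact_force: [1.4, 2.1, -0.5]
grip_width: 23.6
finger_force: 39.3
tool shift mm [-3.1 -1.5  2.1] yaw now 22.22 t 7.7 tilt [ 0.e+00  2.e-04 -1.e+00]
[ 0.401784   -0.19967652 -0.03930223]
```

```bash
python3 -m pendant '[[0.9,0,0,0.0015,0],[0.9,0,0,0,0],[0.7,0,0,0,0],[0.5,0,0,0,0],[0.45,0,0,0,0],[0.45,0,0,-0.01,0],[0.45,0,0,-0.04,0],[0.45,0,0,-0.04,0],[0.45,-0.05,0,0,0],[0.45,0,0,0,0],[0.45,0,0,0,0]]'
python3 - <<'E'
from h import *
p,d,c=shot("wrist","w6.png"); s=ctrl.observe(); print(s['ee_pos'],s['contact_force'])
hsv=cv2.cvtColor(p,cv2.COLOR_RGB2HSV); m=((hsv[...,0]<13)&(hsv[...,1]>150)&(hsv[...,2]>90)).astype(np.uint8)
n,l,st,ce=cv2.connectedComponentsWithStats(m); i=1+st[1:,4].argmax(); print(st[i],ce[i])
X=cloud(d,c); print(np.percentile(X[l==i],[3,50,97],axis=0).round(1)); x,y,w,h=st[i][:4]; P=X[y-10:y+h,x:x+w]
t=P[P[...,2]>84]; print("pin top",len(t),t.mean(0).round(1)); cs,hi=cv2.findContours((l==i).astype(np.uint8),0,1); print(cv2.fitEllipse(cs[0]), ray([cv2.fitEllipse(cs[0])[0]],c,63))
go(474.5+35*np.cos(.56),-247+35*np.sin(.56),130)
cv2.imwrite("pics/c6.png",cv2.resize(p[y-40:y+h+40,x-50:x+w+50][...,::-1],None,fx=4,fy=4))
E
```

```text
time_s: 9.07
ee_pos: [506.5, -44.3, 171.5]
orientation: [0.981, 0.192, 0.001, 0.0]
contact_force: [-0.2, -0.8, -0.4]
grip_width: 47.1
finger_force: 0.0
[506.83764989 -44.00279639 171.32264621] [0.02830488 0.79600014 0.84095757]
[261 138  35  41 382] [280.18324607 156.59685864]
[[537.3 -37.8  61.9]
 [552.7 -29.   63.7]
 [561.1 -19.1  65.1]]
pin top 114 [552.2 -23.6 108.5]
((278.3605041503906, 158.1473388671875), (28.293476104736328, 36.375667572021484), 8.264854431152344) [[549.63010326 -27.73422797  63.        ]]
tool shift mm [-72.3 169.7  41.3] yaw now 22.22 t 9.125 tilt [ 1.2e-03  1.0e-04 -1.0e+00]
```

View pics/c6.png

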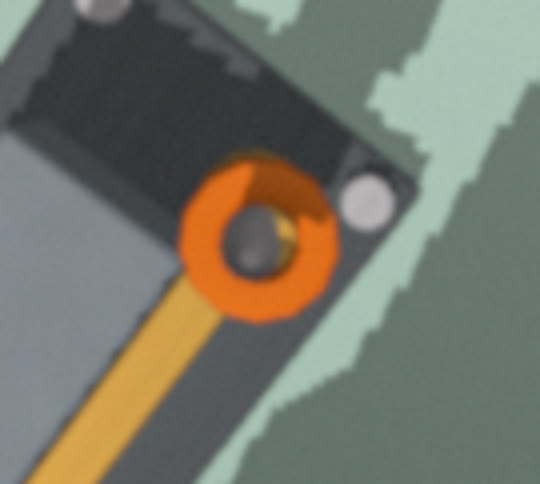

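The collar sits on the knuckle with the pin through it. Now the leaf.

```bash
python3 -m pendant '[[0.45,-0.018,0.0425,0,0],[0.45,-0.018,0.0425,0,0],[0.45,-0.018,0.0425,0.01,0],[0.45,-0.018,0.0425,0.02,0],[0.45,0,0,0,-0.9],[0.45,0,0,0,0],[0.45,0,0,0,0]]'
python3 - <<'E'
from h import *
p,d,c=shot("wrist","w7.png"); np.savez("w7.npz",p=p,d=d,R=c[1],t=c[2]); s=ctrl.observe(); print(s['ee_pos'])
hsv=cv2.cvtColor(p,cv2.COLOR_RGB2HSV); X=cloud(d,c)
m=((hsv[...,0]>12)&(hsv[...,0]<28)&(hsv[...,1]>110)&(hsv[...,2]>60)&(X[...,2]>36)&(X[...,2]<46)).astype(np.uint8)
n,l,st,ce=cv2.connectedComponentsWithStats(m); i=1+st[1:,4].argmax(); print(st[i],ce[i])
x,y,w,h=st[i][:4]; brass(p,d,c,(x,y,x+w,y+h),40); P=X[l==i]; print(np.percentile(P[:,2],[5,50,95]))
r=cv2.minAreaRect(P[:,:2].astype(np.float32)); print(r)
go(504,-228,140)
cv2.imwrite("pics/c7.png",cv2.resize(p[y-20:y+h+20,x-40:x+w+40][...,::-1],None,fx=3,fy=3)); print(x-40,y-20)
E
```

```text
time_s: 10.0
ee_pos: [504.5, -227.9, 140.9]
orientation: [0.963, 0.268, 0.0, -0.0]
contact_force: [0.6, 0.3, 0.7]
grip_width: 46.9
finger_force: 0.0
[ 504.45893354 -227.88038168  141.02177701]
[ 263  182   30  115 1758] [278.09613197 241.61547213]
n 1793 mean [ 497.9 -233.1] yaw -149.4 ends [ 532.5 -212.7] [ 464.6 -252.8] len 78.8 wid 19.8 zdepth [37.9 38.9 39.7]
[37.61897348 38.93900204 39.99965574]
((498.0120544433594, -232.7689666748047), (80.03117370605469, 19.960758209228516), 30.946792602539062)
tool shift mm [-0.5 -0.1  1. ] yaw now 31.19 t 10.05 tilt [ 6.e-04  2.e-04 -1.e+00]
223 162
```

View pics/c7.png

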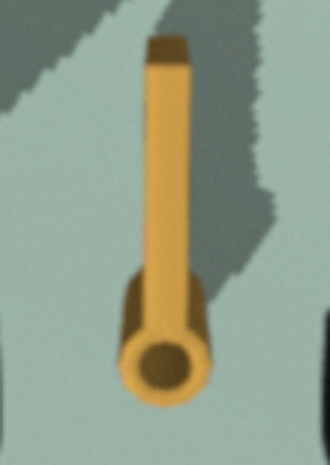

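That view makes 11 pictures, one over the limit of 10, so from here I work only from numbers. The leaf's knuckle is at (278,284) and its end at (279,184). It stands almost in line with the tool.

Run:
```python
from h import *
z=np.load("w7.npz");c=(viewer.camera_model("wrist"),z["R"],z["t"]); s=ctrl.observe(); M=Ro.from_quat(s['orientation']).as_matrix()
q=ray([[278,284],[279.2,183.7],[278.9,235]],c,40); print(q.round(1)); print(((q-s['ee_pos'])@M).round(1)); v=q[1]-q[0]; print(np.linalg.norm(v),np.degrees(np.arctan2(v[1],v[0])))
```

```text
[[ 472.6 -248.4   40. ]
 [ 532.1 -213.1   40. ]
 [ 503.  -230.6   40. ]]
[[-37.9   1.  101. ]
 [ 31.3   1.7 101. ]
 [ -2.7   1.6 101. ]]
69.21350390888281 30.657148286560613
```

```bash
python3 -m pendant '[[0.45,-0.003,0.0014,0.03,0],[0.45,0,0,0.05,0],[0.45,0,0,0.025,0],[0.45,0,0,0.006,0],[0.6,0,0,0,0],[0.8,0,0,0,0],[1,0,0,0,0],[1,0,0,0,0],[1,0,0,0,0],[1,0,0,0,0]]' 80;  python3 -c "
from h import *
go(503,-230,30)"
```

```text
time_s: 11.3
ee_pos: [502.9, -231.9, 31.2]
orientation: [0.963, 0.269, 0.001, 0.001]
contact_force: [-1.2, 1.3, 6.4]
grip_width: 8.6
finger_force: 78.8
tool shift mm [ 1.1 -1.5  1.2] yaw now 31.21 t 11.3 tilt [ 2.2e-03 -9.0e-04 -1.0e+00]
```

```bash
python3 -m pendant '[[1,0,0,-0.01,0],[1,0,0,-0.045,0],[1,0,0,-0.05,0],[1,0.0212,-0.0394,0,0],[1,0.0212,-0.0394,0,0],[1,0.0212,-0.0394,0,0],[1,0.0212,-0.0394,0,0],[1,0.0212,-0.0394,0,0],[1,0,0,0,0.93],[1,0,0,0,0.93],[1,0,0,0,0.93],[1,0,0,0,0.93],[1,0,0,0,0.93],[1,0,0,0,0],[1,0,0,0,0]]'
cat > m.py <<'E'
from h import *
import sys
p,d,c=shot("wrist",sys.argv[1]); s=ctrl.observe(); M=Ro.from_quat(s['orientation']).as_matrix(); T=s['ee_pos']; print(T,s['contact_force'].round(1),s['wrist_torque'].round(2)); go(0,0,0)
hsv=cv2.cvtColor(p,cv2.COLOR_RGB2HSV); X=cloud(d,c); L=(X-T)@M
br=(hsv[...,0]>13)&(hsv[...,0]<28)&(hsv[...,1]>110)&(hsv[...,2]>60)
def rep(n,m,z=None):
    m=m.astype(np.uint8); k,l,st,ce=cv2.connectedComponentsWithStats(m); 
    if k<2: return print(n,"none")
    i=1+st[1:,4].argmax(); m=l==i; uv=np.argwhere(m)[:,::-1]; P=X[m] if z is None else ray(uv,c,z)
    r=cv2.minAreaRect(P[:,:2].astype(np.float32)); w=np.linalg.eigh(np.cov((P[:,:2]-P[:,:2].mean(0)).T))[1][:,1]
    print(n,st[i],"mean",P.mean(0).round(1),"tool",((P-T)@M).mean(0).round(1),"toolpct",np.percentile((P-T)@M,[2,98],axis=0).round(1).tolist(),"rect",[np.round(q,1) for q in r],"pca yaw",np.degrees(np.arctan2(w[1],w[0])).round(1))
rep("held plate top",br&(abs(L[...,2]+9)<5)&(d>0))
rep("jamb leaf top",br&(abs(X[...,2]-54)<3),55)
o=(hsv[...,0]<13)&(hsv[...,1]>150)&(hsv[...,2]>60)&(X[...,2]>55)&(X[...,2]<70); rep("collar",o,65)
o2=np.argwhere(o)[:,::-1].astype(np.float32)
if len(o2):
    e=cv2.minEnclosingCircle(o2); print("collar circ",e,ray([e[0]],c,62).round(1))
    y,x=int(e[0][1]),int(e[0][0]); W=X[y-25:y+25,x-25:x+25]; t=W[(W[...,2]>70)&(W[...,2]<95)]
    print("pin",len(t),t.mean(0).round(1),np.percentile(t,[5,95],axis=0).round(1).tolist()); g=hsv[y-25:y+25,x-25:x+25]
E
python3 m.py w8.png
```

```text
time_s: 13.18
ee_pos: [490.3, -8.2, 135.0]
orientation: [0.991, -0.131, 0.0, 0.0]
contact_force: [-0.3, 0.3, -2.8]
grip_width: 9.1
finger_force: 78.2
[490.37000343  -8.18736975 134.95659815] [-0.9  0.1 -3. ] [-0.01 -0.02 -0.04]
tool shift mm [-475.5  120.2  134.9] yaw now -15.14 t 13.225 tilt [ 1.e-04  0.e+00 -1.e+00]
held plate top [ 258  230   37  157 4319] mean [497.3  -9.  142.8] tool [ 6.9 -1.  -7.9] toolpct [[-24.4, -5.6, -9.4], [34.3, 3.7, -6.0]] rect [array([494.5,  -7.4]), array([13.9, 62.2]), np.float64(76.2)] pca yaw 164.9
jamb leaf top [271 158  17  48 761] mean [524.3 -17.7  55. ] tool [35.2  0.4 80. ] toolpct [[22.7, -4.2, 80.0], [47.3, 5.0, 80.0]] rect [array([524.5, -17.9]), array([ 9.2, 26.9]), np.float64(74.7)] pca yaw 166.3
collar [259 111  48  49 866] mean [549.7 -26.   65. ] tool [61.9  1.7 70. ] toolpct [[50.3, -9.7, 70.0], [72.8, 13.6, 70.0]] rect [array([549.4, -26.3]), array([24.4, 24.2]), np.float64(75.0)] pca yaw 68.5
collar circ ((282.25, 135.375), 24.66187286376953) [[549.3 -26.1  62. ]]
pin 284 [549.7 -24.7  84.7] [[546.0, -28.2, 79.8], [553.1, -21.2, 90.2]]
```

```bash
python3 -m pendant '[[1,0.0479,0.0007,0,0],[1,0.0479,0.0006,0,0],[1,0,0,0,0],[1,0,0,0,0],[1,0,0,0.006,0],[1,0,0,0.004,0],[1,0,0,0.004,0],[1,0,0,0.004,0],[1,0,0,0.003,0],[1,0,0,0,0]]'; python3 -c "
from h import *
s=ctrl.observe();print(s['ee_pos'],s['contact_force'],s['wrist_torque'])"
```

```text
time_s: 14.48
ee_pos: [582.4, -34.7, 113.5]
orientation: [0.991, -0.133, -0.0, 0.0]
contact_force: [-0.0, -0.8, -2.5]
grip_width: 9.1
finger_force: 78.2
[582.35628447 -34.65199149 113.5087496 ] [-0.00719348 -0.77441938 -2.48464278] [-0.0242593   0.0134251   0.04783205]
```

```bash
python3 -m pendant '[[1,0,0,0.004,0],[1,0,0,0.004,0],[1,0,0,0.004,0],[1,0,0,0.003,0],[1,0,0,0,0],[1,0,0,0,0]]'; python3 -c "
from h import *
s=ctrl.observe();print(s['ee_pos'],s['contact_force'],s['wrist_torque'])"
```

```text
time_s: 15.22
ee_pos: [582.6, -34.7, 98.8]
orientation: [0.991, -0.133, 0.0, -0.0]
contact_force: [-0.1, 0.6, -1.6]
grip_width: 9.5
finger_force: 78.2
[582.61526434 -34.66139614  98.84480136] [-0.10606546  0.64276129 -1.63941811] [-0.03951487  0.00646187  0.02241565]
```

Bottom is at about 67.6. I lower gently until it touches.

```bash
python3 -m pendant '[[1,0,0,0.001,0],[1,0,0,0.001,0],[1,0,0,0.001,0],[1,0,0,0,0],[1,0,0,0,0]]'; python3 m.py w9.png
python3 - <<'E'
from h import *
for n in("scene","side"):
    p,d,c=shot(n,n+"9.png"); 
    hsv=cv2.cvtColor(p,cv2.COLOR_RGB2HSV); X=cloud(d,c); near=np.linalg.norm(X[...,:2]-[549.5,-25],axis=2)<20
    o=near&(hsv[...,0]<13)&(hsv[...,1]>150); b=near&(hsv[...,0]>13)&(hsv[...,0]<28)&(hsv[...,1]>110)
    for k,m in(("orange",o),("brass",b)): print(n,k,m.sum(),np.percentile(X[m],[3,50,97],axis=0).round(0).tolist() if m.any() else 0)
E
```

```text
time_s: 15.85
ee_pos: [582.7, -34.7, 96.1]
orientation: [0.991, -0.133, 0.0, 0.0]
contact_force: [-1.0, -0.6, 2.5]
grip_width: 9.0
finger_force: 79.1
[582.65521645 -34.68063263  96.09071231] [-0.9  0.1  3.1] [-0.03  0.39 -0.01]
tool shift mm [-571.2  120.1   95.9] yaw now -15.28 t 15.9 tilt [ 3.e-04 -0.e+00 -1.e+00]
held plate top [ 260  230   35  157 4328] mean [589.5 -35.6 103.8] tool [ 6.8 -1.  -7.8] toolpct [[-24.6, -5.6, -9.2], [34.3, 3.7, -5.9]] rect [array([586.2, -35.7]), array([13.1, 62.1]), np.float64(73.3)] pca yaw 164.9
jamb leaf top none
collar none
scene orange 0 0
scene brass 23 [[551.0, -40.0, 18.0], [556.0, -36.0, 26.0], [562.0, -28.0, 56.0]]
side orange 15 [[542.0, -20.0, 54.0], [550.0, -15.0, 61.0], [557.0, -11.0, 65.0]]
side brass 278 [[535.0, -31.0, 24.0], [552.0, -18.0, 80.0], [568.0, -12.0, 105.0]]
```

```bash
python3 -m pendant '[[1,0,0,0.0003,0],[1,0,0,0,0],[1,0,0,0,0],[1,0,0,0,0]]'; python3 -c "
from h import *
print(ticket.hand_in())"
```

```text
time_s: 16.5
ee_pos: [582.7, -34.7, 96.0]
orientation: [0.991, -0.133, 0.0, 0.0]
contact_force: [-2.5, -0.4, 7.0]
grip_width: 9.1
finger_force: 79.6
the job is handed in; nothing more can be done
None
```

Job handed in at about 16.5 s: collar down on its knuckle, leaf sitting on it in line with the fixed leaf and still gripped, by position and force readings; hand-in returned no verdict, and I viewed 11 pictures against the limit of 10.

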